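Set a castle nut and fit its split pin on a cart axle

TASK

Finish the wheel bearing of the hand-cart axle standing on the counter: turn the loose castle nut clockwise until you feel it take up on the washer, then carry on to the first slot that lines up with the cross hole in the axle, and no further. Then take the split pin from the carton and slide it gently, without forcing it, through slot and hole until its eye sits against the nut, and let go. Leave the other goods on the counter where they are.

Things in the scene. Friction and masses are not known exactly. Their poses are not given: they have to be found in the camera images.
- nut: Castle nut on the upright axle, steel: hexagon 46 mm across flats, 22 mm high, with a crown above it, 42 mm across and 10 mm high, cut by six 8.6 mm slots, one over the middle of each flat. Origin: centre of its underside, z up; x runs along one slot line, square to a pair of flats; other slot lines at 60 and 120 degrees. Turns clockwise from above to screw down, 3.5 mm a turn; stays where left.
- nut_flats (a point): On the nut's axis, 12 mm above its underside, at mid-height of the hexagon's flats, where it is gripped; axes as the nut's, so jaws closed squarely on two flats lie along a slot line. How it feels: it starts loose and turns with 0.05 to 0.1 N m until its underside meets the washer, at an angle that differs each time and cannot be seen; from there the moment, felt while it is turning, climbs by about 0.1 N m every 10 degrees.
- nut_top (a point): Centre of the nut's crown, level with its top, 33 mm above its underside; axes as the nut's. One or two slots may line up while the nut is still loose: those are not the ones. The wanted slot is the first that lines up once the moment has begun to rise, in all 50 to 150 degrees from the start (take a fresh grip after 60 to 85). The pin passes if the slot is within 3 degrees of the hole.
- axle: Stub axle, steel, fixed to the counter, upright on a square flange 130 x 130 x 12 mm. Origin: under the centre of the flange; z up along the axle, x along the cross hole. The threaded end above the hub is 29 mm thick and ends 142 mm above the counter, 9 mm above the nut's crown.
- hole (a point): Centre of the cross hole, on the axle's centre line, 128 mm above the counter; x along the hole. The hole is 8.2 mm wide, goes right through, and opens at mid-height of the nut's slots (slot floor 5 mm below its centre line); a dark saw mark across the axle's end face runs the same way. The pin may be put in from either side.
- hub: Wheel hub, cast iron, 1.6 kg, on the axle under the nut: barrel 70 mm across, 124 mm flange with four studs, all below its top face, a bright thrust washer 58 mm across, 100 to 101 mm above the counter, directly under the nut. Origin: centre of its underside, 72 mm below the washer's face. It is left in place.
- pin_mid (a point): Straight split pin, steel, 30 g, lying on a carton. Point on its centre line that must come to the middle of the cross hole; x from eye to tip, z up. Shank 6.2 mm thick, from the eye's shoulder (x = -21 mm) to the rounded tip (x = +31 mm). Eye: 14 mm wide (y), 6.2 mm thick, x = -21 to -43 mm, hanging out over the carton's edge (edge near x = -13 mm); when home its shoulder is against the crown.
- pin_eye (a point): Where to grip the split pin: on its centre line, 36 mm behind pin_mid, towards the eye's end, so that 22 mm wide fingers, closing on the eye's 14 mm width, clear both the carton and, with the pin home, the nut. 33 mm above the counter at the start, open space below. Axes as the pin's.
- pin: The same split pin as a  origin 3.1 mm below pin_mid, same axes.
- carton: Small cardboard carton under the pin, fixed, 44 mm (its x) by 75 mm (its y) by 30 mm high. Origin: centre of its underside.
- bolt_a: A loose M12 hexagon bolt, 87 mm long, bystander. Origin: on its underside.
- bolt_b: A loose M16 hexagon bolt, 76 mm long, bystander. Origin: on its underside.
- bearing: A loose ball bearing, 52 mm across and 15 mm high, bystander. Origin: on its underside.
- padlock: A small brass padlock, about 70 mm long, bystander. Origin: on its underside.
- hinge: A steel butt hinge lying open, 70 x 63 mm, bystander. Origin: on its underside.
- tin: A flat grey tin, 66 mm across and 36 mm high, bystander. Origin: on its underside.
- spanner: A combination spanner, 200 mm long, bystander. Origin: on its underside.

How it is judged:
By the outcome, as a careful person would: the job done as asked, in the order asked, and still so for the second after the job is handed in, with the robot touching nothing.
It also fails if it takes over 72 s, if anything falls off the work surface, if the arm or the gripper's body presses on something with over 40 N, if the wrist force passes 120 N, or if a joint passes its speed limit or range.

ROBOT

A 6-joint arm with a two-finger parallel gripper is mounted at the origin on the work surface. World frame = base frame: x ahead of the robot, y to its left, z up, the work surface at z = 0. Lengths are in m, angles in degrees, forces in N, time in s.
With the tool pointing down it reaches from about 0.4 to 0.825 m from the base axis. Payload 7 kg.
Tool frame: the origin (TCP) lies at the very end of the fingers, on their centre line; the grasp point (between the pads) lies 19 mm behind it (ctrl.grip_point_offset is the distance from the TCP to the grasp point, in m); x points along the fingers, z is the direction in which the jaws open and shut, and the axes are right-handed (so a half turn about x gives the same grasp; the last joint's range is limited). The gripper opens to 88 mm and grips with 3 to 60 N. Pads are 19 mm wide; open, the fingers measure 130 mm over their backs; the gripper's body (78 mm by 193 mm) begins 47 mm behind the grasp point.
Start: joints at [89.96, 20.546, 0.682, 0, -70.136, -16.507], TCP at [0.192, 0.647, 0.227] pointing down, gripper open.
Joint ranges: [-176.03, 176.03], [-82.01, 121.73], [-58.28, 71.71], [-173.87, 95.51], [-174.79, -0.11], [-173.66, 173.66]. Speed limits (degrees/s): [136.94, 136.94, 172.46, 180, 180, 180].

INTERFACE

Orientations are given as [roll, pitch, yaw] about the fixed x, y, z axes, in that order (R = Rz(yaw) Ry(pitch) Rx(roll)).
In Python, from plant import get_obs, snapshot, calibration, close_job, ctrl gives the robot as it stands.
- The arm moves only by the tool move_arm, never from a script. Its argument "commands" is a list that holds one entry, the list of rows, each a list of 4 numbers: the shift along the tool's x, y, z in cm, then the turn about the tool's x in rad. In form: [[[dx, dy, dz, spin], ...]]. A call has 1 to 8 rows; each row shifts and turns the commanded pose from where the row before left it, along the tool's axes as they then stand; what a row does not reach is not made up. A row lasts 1/10 s, in which the tool goes at most 50 mm and 8.59 degrees, less where a joint would pass 70% of its speed; a pose out of reach is approached as far as the arm can. A call with a gripper value outside its range is refused whole. "jaw" is the finger opening in cm, from 0 to 8.76, set as the call begins (left out, the last holds). The fingers move at their own pace and stop on an object; the grip force is fixed at half the most. Time passes only in rows, so rows that do not move let the fingers close. It gives the time, the measured TCP pose, the force and the opening at its end, in the units of the state.
- get_obs(): the state, without advancing time (a new reading comes with each control period).
- snapshot(name): name is "scene" or "top" or "wrist"; returns (picture, depth): 480x640x3 uint8, red, green, blue; 480x640 float32, m along the optical axis (not along the pixel's ray), 0 where there is no reading.
- calibration(name): a dict with "mtx" (3x3 intrinsics, pixels), "T" (4x4, takes a point from camera to world coordinates); the wrist camera has in their place "tool_from_camera" (4x4, takes a point from camera to tool coordinates, whose origin is the TCP and whose axes are the tool frame's). Camera axes: x right, y up, looking along -z (the intrinsics and any distortion apply to the point x, -y, -z); pixel columns grow to the right and rows downward; lengths in m; the calibration is good to about 2 mm. A picture is of the moment at which its call begins: read the wrist's pose just before it. calibration takes no time and is no camera call.
- close_job(): hands the job in, once; it reports no verdict.
The state is a dict: "clock": time; "joint_pos": joint angles; "qvel": joint speeds; "tau": joint torques, N m; "tool_pos": TCP position; "orientation": TCP orientation; "force": force on the tool from outside, world axes, zero at the start; "moment": the same for the moment, N m; "opening": finger opening in m.
Only numpy, scipy, OpenCV 4.12 (cv2) and the standard library are available. Lean on these libraries where they do the work, as an engineer would, in place of code of your own. Each camera call takes 0.05 s, during which the arm holds its last target. There are 200 camera calls.

## Working session

There is one attempt and no reset: what is moved stays moved. The work goes in short steps, Python scripts to look and compute and a tool call to move; the robot and the scene stay as the last step left them, time stands still between calls to the robot, and variables do not carry over. Pictures are saved under pics/ and viewed, about 8 in all and at most 12, crops included, and the job is handed in when it is done.

Besides the shell and the picture viewer there is one more tool, called after "Request:" as a command line: name --argument value ..., lists and objects as JSON in quotes. move_arm: Moves the arm, as the interface text tells. Its arguments: {"type":"object","properties":{"commands":{"type":"array"},"jaw":{"type":"number"}},"required":["commands"]}

```bash
mkdir -p pics; ls; cat > h.py <<'E'
import numpy as np, cv2
from plant import get_obs, snapshot, calibration, close_job, ctrl
from scipy.spatial.transform import Rotation as R
def tool_T():
    o=get_obs(); T=np.eye(4); T[:3,:3]=R.from_euler('xyz',o['orientation'],degrees=True).as_matrix(); T[:3,3]=o['tool_pos']; return T
def shot(n,f=None):
    T0=tool_T(); im,d=snapshot(n); c=calibration(n)
    T=c['T'] if 'T' in c else T0@c['tool_from_camera']
    if f: cv2.imwrite('pics/'+f+'.png',im[:,:,::-1]); np.savez('pics/'+f,im=im,d=d,T=T,K=c['mtx'])
    return im,d,np.array(T),np.array(c['mtx'])
def unproj(u,v,z,T,K):
    p=np.array([(u-K[0,2])/K[0,0]*z,-(v-K[1,2])/K[1,1]*z,-z*np.ones_like(z)]) if not np.isscalar(z) else np.array([(u-K[0,2])/K[0,0]*z,-(v-K[1,2])/K[1,1]*z,-z])
    return (T[:3,:3]@p).T+T[:3,3]
def atz(u,v,zw,T,K): # ray at world height
    r=T[:3,:3]@np.array([(u-K[0,2])/K[0,0],-(v-K[1,2])/K[1,1],-1.]); return T[:3,3]+r*(zw-T[2,3])/r[2]
def proj(P,T,K):
    p=T[:3,:3].T@(np.asarray(P)-T[:3,3]); return K[0,0]*p[0]/-p[2]+K[0,2], K[1,1]*-p[1]/-p[2]+K[1,2]
E
python3 - <<'E'
from h import *
print(get_obs()); 
for n in ['top','scene','wrist']:
    im,d,T,K=shot(n,n+'0'); c=calibration(n); print(n,{k:np.round(v,3).tolist() if k!='name' else v for k,v in c.items()})
a=[cv2.imread(f'pics/{n}0.png') for n in('top','scene')]
cv2.imwrite('pics/both.png',np.vstack([cv2.resize(x,(400,300)) for x in a]))
E
```

```text
pics
{'clock': 0.0, 'joint_pos': array([ 8.99602388e+01,  2.05902690e+01,  6.33063725e-01, -1.97077238e-02,
       -7.01339410e+01, -1.65064726e+01]), 'qvel': array([ 0.0400546 ,  0.05559842, -0.02832576,  0.02689921, -0.09257127,
       -0.06302887]), 'tau': array([ 1.37433013e-03, -5.82713664e+01,  2.93049073e+01,  6.99698567e+00,
        6.95427079e-03, -1.62337628e-04]), 'tool_pos': array([0.19212644, 0.64657503, 0.22563174]), 'orientation': array([   5.0184797 ,   89.90698935, -101.53446596]), 'force': array([-0.39263233, -0.2146499 ,  0.13622729]), 'moment': array([ 0.0310438 , -0.04638193,  0.01196233]), 'opening': 0.08798605681502132}
top {'mtx': [[476.771, 0.0, 314.644], [0.0, 476.771, 245.115], [0.0, 0.0, 1.0]], 'T': [[-0.008, 0.994, -0.106, 0.451], [-1.0, -0.006, 0.021, -0.029], [0.02, 0.106, 0.994, 1.252], [0.0, 0.0, 0.0, 1.0]]}
scene {'mtx': [[437.195, 0.0, 319.623], [0.0, 437.195, 240.528], [0.0, 0.0, 1.0]], 'T': [[0.673, -0.604, 0.427, 0.918], [0.74, 0.559, -0.375, -0.366], [-0.012, 0.568, 0.823, 0.802], [0.0, 0.0, 0.0, 1.0]]}
wrist {'mtx': [[340.055, 0.0, 319.846], [0.0, 340.055, 235.282], [0.0, 0.0, 1.0]], 'tool_from_camera': [[0.0, 0.261, -0.965, -0.158], [0.0, 0.965, 0.261, 0.07], [1.0, -0.0, 0.0, -0.001], [0.0, 0.0, 0.0, 1.0]]}
```

View pics/top0.png

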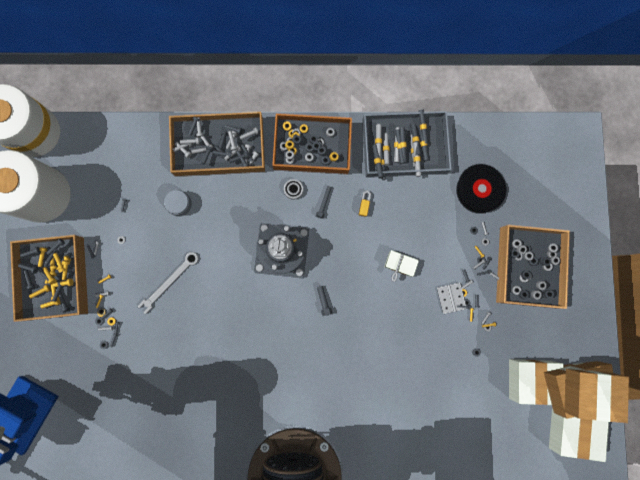

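View pics/wrist0.png

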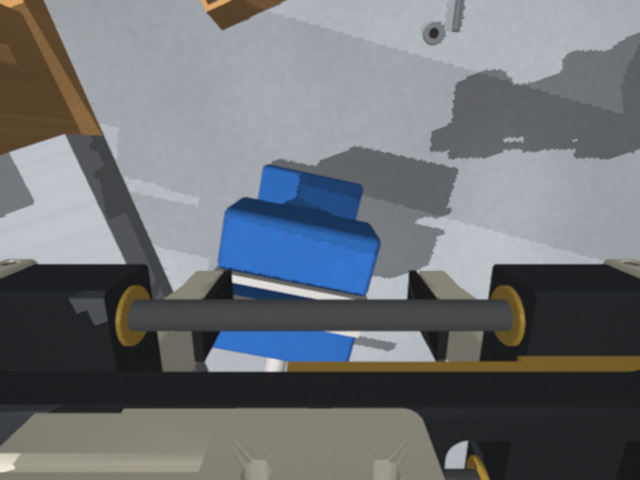

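Top view: axle/nut at (281,247), carton with the pin at (402,263), spanner left (170,285), bolts at (325,200) and (325,300). Wrist view shows only the corner of the table with the blue vice.

```bash
python3 - <<'E'
from h import *
f=np.load('pics/top0.npz'); im,d,T,K=f['im'],f['d'],f['T'],f['K']
print('nut',atz(281,244,.133,T,K),'carton',atz(402,262,.033,T,K))
print(unproj(281,244,float(d[244,281]),T,K),unproj(402,262,float(d[262,402]),T,K))
for n,u,v in[('bolt a',325,200),('boltb',325,300),('tin',177,202),('sp0',192,258),('sp1',148,307),('padl',365,204),('hinge',452,297)]: print(n,atz(u,v,.01,T,K)[:2])
a=cv2.resize(im[210:290,235:355],None,fx=6,fy=6,interpolation=2)[:,:,::-1]
b=cv2.resize(im[235:295,370:435],None,fx=6,fy=6,interpolation=2)[:,:,::-1]
s=np.load('pics/scene0.npz')
print('scene nut px',proj(atz(281,244,.133,T,K),s['T'],s['K']),'pin',proj(atz(402,262,.033,T,K),s['T'],s['K']))
sc=s['im'][:,:,::-1]; 
def crop(P,w,k):
    u,v=map(int,proj(P,s['T'],s['K'])); return cv2.resize(sc[v-w:v+w,u-w:u+w],None,fx=k,fy=k)
c=crop(atz(402,262,.033,T,K),30,6); e=crop(atz(281,244,.133,T,K),30,6)
W=np.zeros((600,800,3),np.uint8)
W[:240,:400]=cv2.resize(im[220:280,240:340][:,:,::-1],(400,240)); W[:240,400:640]=cv2.resize(b,(240,240))
W[240:600,:360]=e; W[240:600,400:760]=c
cv2.imwrite('pics/m.png',W)
E
```

```text
nut [0.57323982 0.02647992 0.133     ] carton [ 0.53589186 -0.27936121  0.033     ]
[0.57238189 0.02609062 0.1408376 ] [ 0.53616977 -0.28017796  0.02902131]
bolt a [ 0.70328829 -0.08383365]
boltb [ 0.44017615 -0.0811817 ]
tin [0.69935387 0.30577968]
sp0 [0.55137685 0.2636535 ]
sp1 [0.42593582 0.37356445]
padl [ 0.69213238 -0.18982495]
hinge [ 0.44531382 -0.41238538]
scene nut px (np.float64(354.2038287899303), np.float64(215.92955103532242)) pin (np.float64(222.91659092124124), np.float64(323.6914329760309))
```

View pics/m.png

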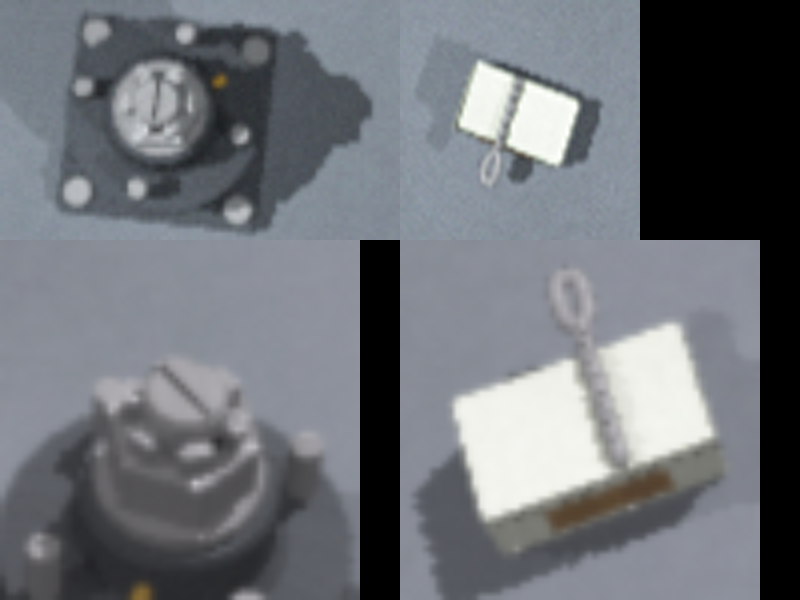

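The nut sits at about (0.573, 0.026) with its saw mark near world x. The pin's eye points to the robot, tip ahead, so it can go in from the robot's side along +x. I'll go above the nut and look from near.

```bash
cat >> h.py <<'E'
def go(p,jawyaw=None,zdesc=''):
    """remaining shift (cm) in present tool axes, spin (rad) to bring jaw axis (mod 180) to jawyaw; rows for combined move"""
    T=tool_T(); s=0
    a=np.degrees(np.arctan2(T[1,2],T[0,2]))
    if jawyaw is not None:
        dy=(jawyaw-a+90)%180-90; s=-np.radians(dy)  # spin + = clockwise from above
    d=T[:3,:3].T@(np.array(p)-T[:3,3])*100
    print('jaw yaw %.1f'%a,'shift cm',np.round(d,2),'spin rad %.3f'%s)
    return d,s
E
python3 - <<'E'
from h import *
print(tool_T().round(3)); go([.573,.0265,.24],90); go([.573,.0265,.24])
E
```

```text
[[-0.     0.959 -0.285  0.192]
 [-0.001 -0.285 -0.959  0.647]
 [-1.     0.     0.001  0.226]
 [ 0.     0.     0.     1.   ]]
jaw yaw -106.5 shift cm [-1.35 54.17 48.61] spin rad -0.289
jaw yaw -106.5 shift cm [-1.35 54.17 48.61] spin rad 0.000
```

Request:
move_arm --commands '[[[-0.1, 3.39, 3.04, 0], [-0.1, 3.39, 3.04, 0], [-0.1, 3.39, 3.04, 0], [-0.1, 3.39, 3.04, 0], [-0.1, 3.39, 3.04, 0], [-0.1, 3.39, 3.04, 0], [-0.1, 3.39, 3.04, 0], [-0.1, 3.39, 3.04, 0]]]'

```text
clock: 0.95
tool_pos: [0.3834, 0.3349, 0.2346]
orientation: [-163.6, 90.0, 89.9]
force: [1.5, 1.2, -0.4]
opening: 0.0877
```

Request:
move_arm --commands '[[[-0.1, 3.39, 3.04, 0], [-0.1, 3.39, 3.04, 0], [-0.1, 3.39, 3.04, 0], [-0.1, 3.39, 3.04, 0], [-0.1, 3.39, 3.04, 0], [-0.1, 3.39, 3.04, 0], [-0.1, 3.39, 3.04, 0], [-0.1, 3.39, 3.04, 0]]]'

```text
clock: 1.75
tool_pos: [0.5743, 0.0245, 0.2426]
orientation: [-152.1, 90.0, 101.3]
force: [0.6, 1.6, -0.7]
opening: 0.0873
```

Request:
move_arm --commands '[[[0, 0, 0, -0.1], [0, 0, 0, -0.1], [0, 0, 0, -0.09], [0, 0, 0, 0], [0, 0, 0, 0]]]'

```text
clock: 2.25
tool_pos: [0.5735, 0.0263, 0.2424]
orientation: [-77.9, 90.0, -168.0]
force: [-1.2, 0.5, 0.1]
opening: 0.0874
```

```bash
python3 - <<'E'
from h import *
o=get_obs(); print(o['clock'],o['joint_pos'],o['moment'],o['force']); go([.573,.0265,.24],90)
shot('wrist','w1')
E
```

```text
2.25 [ 2.21395382e+01  1.05265703e+01 -1.09624657e+01 -3.86593070e-03
 -6.85310818e+01  6.77819338e+01] [-0.03735057 -0.02901144  0.02009023] [-1.17380163  0.54934391  0.11793638]
jaw yaw -90.1 shift cm [ 0.24 -0.05 -0.02] spin rad -0.001
```

View pics/w1.png

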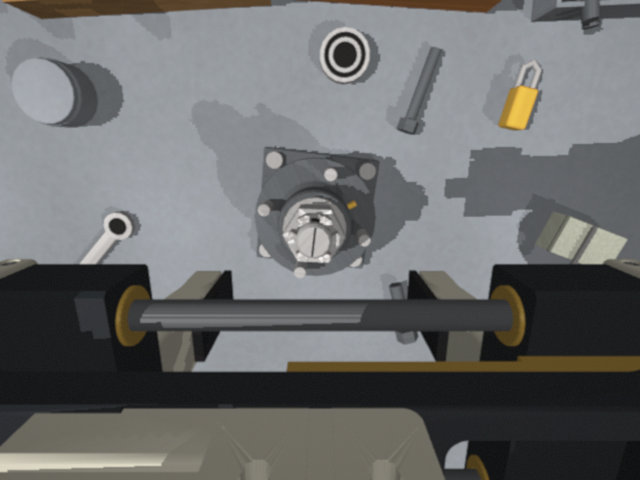

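The wrist view shows the nut and saw mark at (315,238), centred between the fingers, with the pin's carton at (580,240). I'll enlarge the nut.

```bash
python3 - <<'E'
from h import *
f=np.load('pics/w1.npz'); im,T,K=f['im'],f['T'],f['K']
c=np.array([.573,.0265])
# orthorectify at z=0.133 and 0.142: image up=+x, left=+y, 0.1mm per px *?
s=0.00016;N=380
out=[]
for z in(.133,.142):
    g=(np.arange(N)-N/2)*s
    X=c[0]-g[:,None]+0*g[None]; Y=c[1]-g[None]+0*g[:,None]
    P=np.stack([X,Y,0*X+z],-1)-T[:3,3]; p=P@T[:3,:3]
    u=K[0,0]*p[...,0]/-p[...,2]+K[0,2]; v=K[1,1]*p[...,1]/p[...,2]+K[1,2]
    o=cv2.remap(im[:,:,::-1].copy(),u.astype('f4'),v.astype('f4'),2)
    for k in range(0,N,50): cv2.putText(o,'',(0,0),0,1,0)
    out.append(o)
cv2.imwrite('pics/w1o.png',np.hstack(out))
E
```

```text
(no output)
```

View pics/w1o.png

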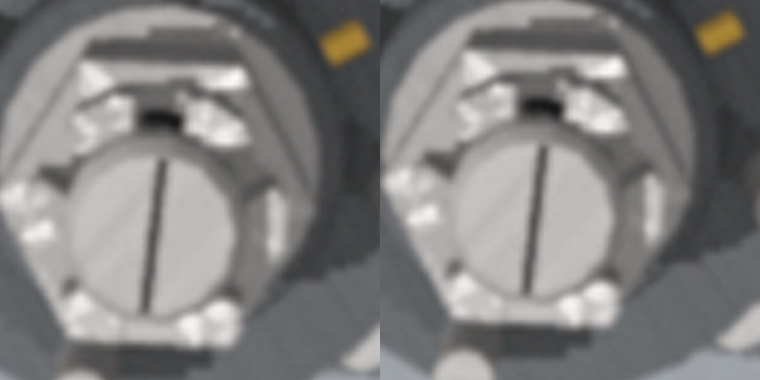

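```bash
python3 - <<'E'
from h import *
for n,bx in(('w1',(270,190,360,280)),('top0',(262,228,300,262)),('scene0',(330,190,380,240))):
    f=np.load(f'pics/{n}.npz'); d,T,K=f['d'],f['T'],f['K']
    v,u=np.mgrid[bx[1]:bx[3],bx[0]:bx[2]]; P=unproj(u.ravel(),v.ravel(),d[bx[1]:bx[3],bx[0]:bx[2]].ravel().astype(float),T,K)
    m=(d[bx[1]:bx[3],bx[0]:bx[2]].ravel()>0)
    zz=P[m][:,2]; print(n,'max z',np.percentile(zz,99).round(4))
    h,e=np.histogram(zz,bins=np.arange(.09,.16,.003)); print(dict(zip(e.round(3).tolist(),h.tolist())))
    t=m&(P[:,2]>.137)&(P[:,2]<.15); q=P[t]; print(' end face: n',t.sum(),'ctr',(q.max(0)+q.min(0))/2,q.mean(0),'size',np.ptp(q,axis=0).round(4), 'px',u.ravel()[t].mean(),v.ravel()[t].mean())
    print(' counter z', np.round([unproj(a,b,float(d[b,a]),T,K)[2] for a,b in((150,50) if n=='w1' else (220,230),(250,30) if n=='w1' else (350,250))],4))
E
```

```text
w1 max z 0.1431
{0.09: 227, 0.093: 743, 0.096: 48, 0.099: 497, 0.102: 34, 0.105: 27, 0.108: 27, 0.111: 35, 0.114: 29, 0.117: 32, 0.12: 98, 0.123: 752, 0.126: 57, 0.129: 65, 0.132: 456, 0.135: 108, 0.138: 165, 0.141: 818, 0.144: 4, 0.147: 0, 0.15: 0, 0.153: 0, 0.156: 0}
 end face: n 990 ctr [0.56849845 0.03209927 0.14102206] [0.56935669 0.03228602 0.14188379] size [0.0293 0.0281 0.0074] px 313.130303030303 240.54848484848486
 counter z [-0.0002  0.0024]
top0 max z 0.1437
{0.09: 60, 0.093: 84, 0.096: 80, 0.099: 43, 0.102: 15, 0.105: 3, 0.108: 6, 0.111: 4, 0.114: 2, 0.117: 4, 0.12: 45, 0.123: 68, 0.126: 15, 0.129: 14, 0.132: 36, 0.135: 28, 0.138: 39, 0.141: 61, 0.144: 11, 0.147: 0, 0.15: 0, 0.153: 0, 0.156: 0}
 end face: n 119 ctr [0.56808365 0.03432407 0.14156396] [0.56904559 0.03210746 0.14147361] size [0.0329 0.0307 0.0091] px 278.4117647058824 245.4033613445378
 counter z [0.0006 0.0001]
scene0 max z 0.1427
{0.09: 66, 0.093: 124, 0.096: 44, 0.099: 91, 0.102: 28, 0.105: 24, 0.108: 24, 0.111: 27, 0.114: 23, 0.117: 22, 0.12: 43, 0.123: 92, 0.126: 22, 0.129: 29, 0.132: 61, 0.135: 40, 0.138: 44, 0.141: 90, 0.144: 7, 0.147: 0, 0.15: 0, 0.153: 0, 0.156: 0}
 end face: n 143 ctr [0.56779879 0.03065755 0.14140976] [0.56901855 0.02999453 0.1415922 ] size [0.0273 0.0268 0.0081] px 354.1888111888112 210.94405594405595
 counter z [0.002  0.0639]
```

```bash
python3 - <<'E'
from h import *
f=np.load('pics/w1.npz'); d,T,K=f['d'],f['T'],f['K']
v,u=np.mgrid[190:280,260:370]; P=unproj(u.ravel(),v.ravel(),d[190:280,260:370].ravel().astype(float),T,K)
c=np.array([.5688,.032])
for lo,hi,r0,r1 in((.1305,.1365,.0165,.022),(.121,.128,.0145,.021)):
    q=P[(P[:,2]>lo)&(P[:,2]<hi)][:,:2]-c; r=np.hypot(*q.T); q=q[(r>r0)&(r<r1)]
    a=np.degrees(np.arctan2(q[:,1],q[:,0]))%60; print(len(q),np.histogram(a,bins=np.arange(0,61,3))[0], 'mean phase',np.degrees(np.angle(np.exp(6j*np.radians(a)).mean()))/6)
q=P[(P[:,2]>.118)&(P[:,2]<.128)][:,:2]-c
# hex score: smallest-misfit orientation
best=[(sum(np.maximum(0,np.max([np.abs(q@[np.cos(t+k*np.pi/3),np.sin(t+k*np.pi/3)]) for k in range(3)],0)-.023)),np.degrees(t)) for t in np.radians(np.arange(-30,30,1.))]
print(sorted(best)[:6]); go([.5688,.032,.17])
E
```

```text
430 [ 0  0  1 19 35 40 40 37 39 37 37 40 40 38 23  4  0  0  0  0] mean phase 27.44265802503264
357 [29 27 21 25 19 10  4  6  3  5  3  5  5 12 27 24 22 32 35 43] mean phase -2.366350922720384
[(np.float64(0.013762044395934602), np.float64(-2.0)), (np.float64(0.014084002332092553), np.float64(-3.0000000000000004)), (np.float64(0.014862221600011046), np.float64(-1.0)), (np.float64(0.016365245835334833), np.float64(-4.0)), (np.float64(0.01826576203410881), np.float64(0.0)), (np.float64(0.020622809248058732), np.float64(-5.0))]
jaw yaw -90.1 shift cm [ 7.25 -0.48 -0.56] spin rad 0.000
```

Axis at (0.5688, 0.0320), three views agreeing. Slots stand at −2.5° (mod 60) and the hole at −7°, so they line up after about 4.5°, 64.5° and 124.5° clockwise. I'll grip along the −62.5° slot line.

Request:
move_arm --commands '[[[2, -0.24, -0.28, 0], [2, -0.24, -0.28, 0], [0, 0, 0, -0.12], [0, 0, 0, -0.12], [0, 0, 0, -0.12], [0, 0, 0, -0.12], [0, 0, 0, 0], [0, 0, 0, 0]]]'

```text
clock: 3.1
tool_pos: [0.5688, 0.0321, 0.2026]
orientation: [104.2, 90.0, 41.6]
force: [-0.2, 0.1, 0.3]
opening: 0.0875
```

```bash
python3 - <<'E'
from h import *
go([.5688,.032,.104],-62.5); o=get_obs(); print(o['force'],o['moment'],o['joint_pos'][5])
E
```

```text
jaw yaw -62.7 shift cm [ 9.86 -0.01  0.  ] spin rad -0.003
[-0.19919653  0.1064883   0.33576047] [-0.11950916 -0.0130028  -0.02697746] 94.43117866688917
```

Request:
move_arm --commands '[[[2.5, 0, 0, 0], [2.5, 0, 0, 0], [2.0, 0, 0, 0], [1.5, 0, 0, 0], [0.8, 0, 0, 0], [0.5, 0, 0, 0], [0, 0, 0, 0], [0, 0, 0, 0]]]'

```text
clock: 3.9
tool_pos: [0.5693, 0.032, 0.1052]
orientation: [73.9, 89.9, 11.4]
force: [0.3, 0.1, -0.4]
opening: 0.0876
```

Request:
move_arm --commands '[[[0, 0, 0, 0], [0, 0, 0, 0], [0, 0, 0, 0], [0, 0, 0, 0], [0, 0, 0, 0], [0, 0, 0, 0]]]' --jaw 4.2

```text
clock: 4.5
tool_pos: [0.5689, 0.0318, 0.1046]
orientation: [6.4, 90.0, -56.1]
force: [4.3, -8.4, 0.1]
opening: 0.0459
```

```bash
python3 - <<'E'
from h import *
go([.5688,.032,.104],-62.5); o=get_obs(); print(o['force'],o['moment'],o['opening'],o['tau'][5])
E
```

```text
jaw yaw -62.4 shift cm [ 0.06  0.   -0.02] spin rad 0.001
[ 4.32204066 -8.44143207  0.08918221] [-2.83266383 -1.41015459 -0.04445923] 0.04586086509211697 0.012353202619124204
```

Request:
move_arm --commands '[[[0, 0, 0.03, 0], [0, 0, 0, 0]]]'

```text
clock: 4.7
tool_pos: [0.5689, 0.0317, 0.1046]
orientation: [176.9, 90.0, 114.5]
force: [-1.1, 1.5, 1.7]
opening: 0.0456
```

```bash
cat > m.py <<'E'
from h import *
o=get_obs(); T=tool_T(); print('t %.2f jaw %.2f F %s M %s tau6 %.4f qv6 %.2f pos %s open %.4f'%(o['clock'],np.degrees(np.arctan2(T[1,2],T[0,2])),o['force'].round(2),o['moment'].round(3),o['tau'][5],o['qvel'][5],o['tool_pos'].round(4),o['opening']))
E
python3 m.py
```

```text
t 4.70 jaw -62.44 F [-1.12  1.51  1.69] M [ 0.159  0.279 -0.095] tau6 0.0420 qv6 -0.03 pos [0.5689 0.0317 0.1046] open 0.0456
```

Request:
move_arm --commands '[[[0, 0, 0, 0.06], [0, 0, 0, 0.06], [0, 0, 0, 0.06]]]'

```text
clock: 5.0
tool_pos: [0.569, 0.0316, 0.1045]
orientation: [-73.8, 90.0, -146.7]
force: [0.5, -0.1, -0.3]
opening: 0.0455
```

```bash
python3 m.py
```

```text
t 5.00 jaw -72.88 F [ 0.52 -0.08 -0.28] M [-0.026 -0.034  0.023] tau6 0.9230 qv6 -34.16 pos [0.569  0.0316 0.1045] open 0.0455
```

Request:
move_arm --commands '[[[0, 0, 0, 0.06], [0, 0, 0, 0.06], [0, 0, 0, 0.06]]]'

```text
clock: 5.3
tool_pos: [0.569, 0.0315, 0.1044]
orientation: [-39.0, 90.0, -122.2]
force: [1.6, -1.5, -0.5]
opening: 0.0455
```

```bash
python3 m.py
```

```text
t 5.30 jaw -83.19 F [ 1.63 -1.45 -0.52] M [-0.209 -0.174  0.076] tau6 0.9192 qv6 -34.28 pos [0.569  0.0315 0.1044] open 0.0455
```

Request:
move_arm --commands '[[[0, 0, 0, 0.06], [0, 0, 0, 0.06], [0, 0, 0, 0.06]]]'

```text
clock: 5.6
tool_pos: [0.569, 0.0314, 0.1043]
orientation: [-27.5, 90.0, -121.1]
force: [1.4, -2.1, -1.3]
opening: 0.0456
```

```bash
python3 m.py
```

```text
t 5.60 jaw -93.51 F [ 1.39 -2.13 -1.31] M [-0.402 -0.353  0.056] tau6 0.9186 qv6 -34.15 pos [0.569  0.0314 0.1043] open 0.0456
```

Request:
move_arm --commands '[[[0, 0, 0, 0.06], [0, 0, 0, 0.06]]]'

```text
clock: 5.8
tool_pos: [0.569, 0.0314, 0.1043]
orientation: [-9.5, 90.0, -109.9]
force: [1.3, -1.6, -2.6]
opening: 0.046
```

```bash
python3 m.py
```

```text
t 5.80 jaw -100.39 F [ 1.26 -1.62 -2.63] M [-0.507 -0.466  0.051] tau6 0.9182 qv6 -34.18 pos [0.569  0.0314 0.1043] open 0.0460
```

Request:
move_arm --commands '[[[0, 0, 0, 0.06], [0, 0, 0, 0.06]]]'

```text
clock: 6.0
tool_pos: [0.569, 0.0313, 0.1042]
orientation: [-16.3, 90.0, -123.6]
force: [2.1, -1.8, -2.6]
opening: 0.0454
```

```bash
python3 m.py
```

```text
t 6.00 jaw -107.26 F [ 2.13 -1.84 -2.59] M [-0.554 -0.56   0.004] tau6 0.9179 qv6 -34.10 pos [0.569  0.0313 0.1042] open 0.0454
```

Request:
move_arm --commands '[[[0, 0, 0, 0.06], [0, 0, 0, 0.06]]]'

```text
clock: 6.2
tool_pos: [0.5689, 0.0313, 0.1041]
orientation: [-16.4, 90.0, -130.5]
force: [2.0, -2.5, -3.9]
opening: 0.0459
```

```bash
python3 m.py
```

```text
t 6.20 jaw -114.14 F [ 1.96 -2.47 -3.92] M [-0.662 -0.612  0.087] tau6 0.9178 qv6 -34.14 pos [0.5689 0.0313 0.1041] open 0.0459
```

Request:
move_arm --commands '[[[0, 0, 0, 0.06], [0, 0, 0, 0.06]]]'

```text
clock: 6.4
tool_pos: [0.5689, 0.0312, 0.1041]
orientation: [-10.3, 90.0, -131.3]
force: [0.3, -2.4, -3.9]
opening: 0.0459
```

```bash
python3 m.py
```

```text
t 6.40 jaw -121.02 F [ 0.34 -2.39 -3.87] M [-0.705 -0.674  0.094] tau6 0.9172 qv6 -34.20 pos [0.5689 0.0312 0.1041] open 0.0459
```

Request:
move_arm --commands '[[[0.003, 0, 0, 0.06]]]'

```text
clock: 6.5
tool_pos: [0.5689, 0.0312, 0.1041]
orientation: [-6.1, 90.0, -130.6]
force: [1.0, -1.2, -2.8]
opening: 0.0457
```

```bash
python3 m.py
```

```text
t 6.50 jaw -124.45 F [ 1.02 -1.15 -2.81] M [-0.755 -0.708  0.063] tau6 0.9176 qv6 -34.16 pos [0.5689 0.0312 0.1041] open 0.0457
```

Request:
move_arm --commands '[[[0.003, 0, 0, 0.048]]]'

```text
clock: 6.6
tool_pos: [0.5689, 0.0312, 0.104]
orientation: [-7.2, 90.0, -134.4]
force: [1.5, -3.1, -2.9]
opening: 0.0456
```

```bash
python3 m.py
```

```text
t 6.60 jaw -127.20 F [ 1.51 -3.05 -2.9 ] M [-0.771 -0.643  0.106] tau6 0.5631 qv6 -26.61 pos [0.5689 0.0312 0.104 ] open 0.0456
```

Request:
move_arm --commands '[[[0, 0, 0, 0.012]]]'

```text
clock: 6.7
tool_pos: [0.5689, 0.0312, 0.104]
orientation: [-6.7, 90.0, -134.6]
force: [2.6, -3.0, -5.4]
opening: 0.0455
```

```bash
python3 m.py
```

```text
t 6.70 jaw -127.82 F [ 2.64 -2.98 -5.45] M [-1.008 -0.873  0.06 ] tau6 -0.4139 qv6 -4.42 pos [0.5689 0.0312 0.104 ] open 0.0455
```

Request:
move_arm --commands '[[[0, 0, 0, 0.012]]]'

```text
clock: 6.8
tool_pos: [0.5689, 0.0312, 0.104]
orientation: [-5.6, 90.0, -134.0]
force: [2.6, -4.4, -6.6]
opening: 0.0454
```

```bash
python3 m.py
```

```text
t 6.80 jaw -128.42 F [ 2.62 -4.37 -6.58] M [-1.305 -1.169  0.061] tau6 0.0552 qv6 -6.78 pos [0.5689 0.0312 0.104 ] open 0.0454
```

Request:
move_arm --commands '[[[0, 0, 0, 0.012]]]'

```text
clock: 6.9
tool_pos: [0.5688, 0.0312, 0.104]
orientation: [-7.7, 90.0, -136.8]
force: [3.6, -5.5, -7.3]
opening: 0.0458
```

```bash
python3 m.py
```

```text
t 6.90 jaw -129.13 F [ 3.63 -5.54 -7.33] M [-1.529 -1.34   0.089] tau6 0.1638 qv6 -6.90 pos [0.5688 0.0312 0.104 ] open 0.0458
```

Request:
move_arm --commands '[[[0, 0, 0, 0.012]]]'

```text
clock: 7.0
tool_pos: [0.5688, 0.0312, 0.104]
orientation: [-7.2, 90.0, -137.0]
force: [3.1, -4.6, -7.9]
opening: 0.0456
```

```bash
python3 m.py
```

```text
t 7.00 jaw -129.82 F [ 3.06 -4.62 -7.9 ] M [-1.554 -1.276  0.05 ] tau6 0.1354 qv6 -6.81 pos [0.5688 0.0312 0.104 ] open 0.0456
```

No rise by −129.8°, so the −127° alignment is a loose one. I'll carry on towards −187°.

Request:
move_arm --commands '[[[0.015, 0, 0, 0.06], [0.005, 0, 0, 0.06], [0.003, 0, 0, 0.06]]]'

```text
clock: 7.3
tool_pos: [0.5688, 0.0311, 0.1039]
orientation: [5.6, 90.0, -134.6]
force: [2.9, -4.9, -5.4]
opening: 0.0458
```

```bash
python3 m.py
```

```text
t 7.30 jaw -140.24 F [ 2.91 -4.93 -5.44] M [-1.655 -1.104  0.083] tau6 0.9195 qv6 -34.25 pos [0.5688 0.0311 0.1039] open 0.0458
```

Request:
move_arm --commands '[[[0.003, 0, 0, 0.06], [0.003, 0, 0, 0.06]]]'

```text
clock: 7.5
tool_pos: [0.5687, 0.0311, 0.1038]
orientation: [9.2, 89.9, -137.9]
force: [2.6, -5.4, -5.7]
opening: 0.0453
```

```bash
python3 m.py
```

```text
t 7.50 jaw -147.12 F [ 2.55 -5.4  -5.65] M [-1.622 -1.032  0.1  ] tau6 0.9164 qv6 -34.13 pos [0.5687 0.0311 0.1038] open 0.0453
```

Request:
move_arm --commands '[[[0.003, 0, 0, 0.06], [0.003, 0, 0, 0.06]]]'

```text
clock: 7.7
tool_pos: [0.5687, 0.0311, 0.1038]
orientation: [14.3, 89.9, -139.7]
force: [2.3, -5.2, -6.2]
opening: 0.0459
```

```bash
python3 m.py
```

```text
t 7.70 jaw -154.00 F [ 2.29 -5.19 -6.17] M [-1.654 -1.028  0.059] tau6 0.9170 qv6 -34.12 pos [0.5687 0.0311 0.1038] open 0.0459
```

Request:
move_arm --commands '[[[0.003, 0, 0, 0.06], [0.003, 0, 0, 0.06]]]'

```text
clock: 7.9
tool_pos: [0.5686, 0.031, 0.1037]
orientation: [19.5, 89.9, -141.4]
force: [2.3, -4.8, -4.8]
opening: 0.0459
```

```bash
python3 m.py
```

```text
t 7.90 jaw -160.87 F [ 2.31 -4.77 -4.81] M [-1.65  -0.949  0.076] tau6 0.9172 qv6 -34.15 pos [0.5686 0.031  0.1037] open 0.0459
```

Request:
move_arm --commands '[[[0.003, 0, 0, 0.06], [0.003, 0, 0, 0.06]]]'

```text
clock: 8.1
tool_pos: [0.5686, 0.031, 0.1037]
orientation: [24.7, 89.9, -143.1]
force: [1.1, -5.0, -6.0]
opening: 0.0457
```

```bash
python3 m.py
```

```text
t 8.10 jaw -167.74 F [ 1.08 -4.98 -6.05] M [-1.56  -0.859  0.087] tau6 0.8722 qv6 -34.14 pos [0.5686 0.031  0.1037] open 0.0457
```

Request:
move_arm --commands '[[[0.003, 0, 0, 0.06], [0.003, 0, 0, 0.06]]]'

```text
clock: 8.3
tool_pos: [0.5685, 0.031, 0.1036]
orientation: [31.0, 89.9, -143.6]
force: [1.1, -5.9, -6.0]
opening: 0.0459
```

```bash
python3 m.py
```

```text
t 8.30 jaw -174.62 F [ 1.08 -5.92 -6.03] M [-1.597 -0.727  0.181] tau6 0.8068 qv6 -34.21 pos [0.5685 0.031  0.1036] open 0.0459
```

Request:
move_arm --commands '[[[0.003, 0, 0, 0.06], [0.003, 0, 0, 0.06]]]'

```text
clock: 8.5
tool_pos: [0.5684, 0.031, 0.1036]
orientation: [38.7, 89.9, -142.7]
force: [0.8, -4.4, -4.1]
opening: 0.0459
```

```bash
python3 m.py
```

```text
t 8.50 jaw 178.52 F [ 0.77 -4.38 -4.05] M [-1.527 -0.561  0.247] tau6 0.7238 qv6 -34.11 pos [0.5684 0.031  0.1036] open 0.0459
```

Request:
move_arm --commands '[[[0.003, 0, 0, 0.04]]]'

```text
clock: 8.6
tool_pos: [0.5684, 0.031, 0.1036]
orientation: [41.3, 89.9, -142.4]
force: [0.9, -3.6, -3.6]
opening: 0.046
```

```bash
python3 m.py
```

```text
t 8.60 jaw 176.24 F [ 0.94 -3.63 -3.62] M [-1.6   -0.526  0.357] tau6 0.0988 qv6 -21.76 pos [0.5684 0.031  0.1036] open 0.0460
```

The moment has climbed since about −164° (to 0.36). Before the last 3° I'll refine the saw mark's angle from the stored picture.

```bash
python3 - <<'E'
from h import *
f=np.load('pics/w1.npz'); im,T,K=f['im'],f['T'],f['K']; g=im.mean(2)
top=[]
for v in range(221,262):
    r=g[v,303:326]; w=np.maximum(0,np.median(r)-20-r); 
    if w.sum()>15: top.append((303+(w*np.arange(len(r))).sum()/w.sum(),v,w.sum()))
A=np.array(top); print(A.round(1)[[0,len(A)//2,-1]],len(A))
ok=np.ones(len(A),bool)
for _ in range(4):
    p=np.polyfit(A[ok,1],A[ok,0],1); res=A[:,0]-np.polyval(p,A[:,1]); ok=abs(res)<.7
vs=A[ok,1]; print(ok.sum(),vs.min(),vs.max(),res[ok].std())
a,b=[atz(np.polyval(p,v),v,.142,T,K) for v in(vs.min(),vs.max())]; print(a,b,np.degrees(np.arctan2(*(a-b)[[1,0]])))
E
```

```text
[[314.5 221.  975. ]
 [313.7 239.  142.7]
 [314.9 258.   20. ]] 37
5 223.0 256.0 0.3850635904878957
[0.58368209 0.02809724 0.142     ] [0.55655042 0.03324124 0.142     ] -10.735518511685768
```

```bash
python3 - <<'E'
from h import *
f=np.load('pics/w1.npz'); im,T,K=f['im'],f['T'],f['K']; g=im.mean(2)
W=lambda r,c:[.573-(r-190)*.00016,.0265-(c-190)*.00016,.142]
p0,p1=proj(W(147,164),T,K),proj(W(293,147),T,K); print(p0,p1)
A=[]
for v in range(int(p0[1])+2,int(p1[1])-1):
    u0=np.interp(v,[p0[1],p1[1]],[p0[0],p1[0]]); us=np.arange(round(u0)-4,round(u0)+5); r=g[v,us]; w=np.maximum(0,(r[:2].mean()+r[-2:].mean())/2-12-r); A.append((us@w/w.sum(),v))
A=np.array(A); p=np.polyfit(A[:,1],A[:,0],1); res=A[:,0]-np.polyval(p,A[:,1]); print(len(A),res.std())
a,b=[atz(np.polyval(p,v),v,.142,T,K) for v in(A[0,1],A[-1,1])]; print(np.degrees(np.arctan2(*(a-b)[[1,0]])))
E
```

```text
(np.float64(315.11842265080475), np.float64(227.7327506182309)) (np.float64(311.864737497376), np.float64(256.0362136395835))
26 0.04168381130225116
-6.762632934505356
```

Request:
move_arm --commands '[[[0.002, 0, 0, 0.025], [0.002, 0, 0, 0.025], [0, 0, 0, 0]]]'

```text
clock: 8.9
tool_pos: [0.5684, 0.031, 0.1036]
orientation: [41.9, 89.9, -144.7]
force: [-0.0, -4.8, -3.7]
opening: 0.0458
```

```bash
python3 m.py
```

```text
t 8.90 jaw 173.44 F [-0.   -4.83 -3.73] M [-1.874 -0.418  0.038] tau6 -0.3686 qv6 1.06 pos [0.5684 0.031  0.1036] open 0.0458
```

Request:
move_arm --commands '[[[0, 0, 0, 0], [0, 0, 0, 0], [0, 0, 0, 0], [0, 0, 0, 0], [0, 0, 0, 0], [-1, 0, 0, 0], [-3, 0, 0, 0], [-4, 0, 0, 0]]]' --jaw 8.7

```text
clock: 9.7
tool_pos: [0.5679, 0.0313, 0.1838]
orientation: [24.8, 89.8, -161.7]
force: [1.7, -0.2, -0.0]
opening: 0.0871
```

Request:
move_arm --commands '[[[-2, 0, 0, -0.15], [0, 0, 0, -0.15], [0, 0, 0, -0.15], [0, 0, 0, -0.15], [0, 0, 0, -0.15], [0, 0, 0, -0.15], [0, 0, 0, -0.15], [0, 0, 0, -0.15]]]'

```text
clock: 10.5
tool_pos: [0.5691, 0.0316, 0.2047]
orientation: [133.1, 90.0, 15.7]
force: [0.4, 0.2, -0.3]
opening: 0.0869
```

Request:
move_arm --commands '[[[0, 0, 0, -0.15], [0, 0, 0, -0.15], [0, 0, 0, -0.06], [0, 0, 0, 0], [0, 0, 0, 0]]]'

```text
clock: 11.0
tool_pos: [0.5691, 0.0316, 0.2044]
orientation: [112.0, 90.0, 14.7]
force: [-0.4, -0.5, 0.2]
opening: 0.0872
```

```bash
python3 m.py; python3 - <<'E'
from h import *
im,d,T,K=shot('wrist','w2'); 
c=np.array([.5688,.032]); s=0.00014;N=380; g=(np.arange(N)-N/2)*s
out=[]
for z in(.133,.142):
    X=c[0]-g[:,None]+0*g[None]; Y=c[1]-g[None]+0*g[:,None]
    p=(np.stack([X,Y,0*X+z],-1)-T[:3,3])@T[:3,:3]
    u=K[0,0]*p[...,0]/-p[...,2]+K[0,2]; v=K[1,1]*p[...,1]/p[...,2]+K[1,2]
    out.append(cv2.remap(im[:,:,::-1].copy(),u.astype('f4'),v.astype('f4'),2))
cv2.imwrite('pics/w2o.png',np.hstack(out))
v,u=np.mgrid[190:330,240:400]; P=unproj(u.ravel(),v.ravel(),d[190:330,240:400].ravel().astype(float),T,K)
q=P[(P[:,2]>.138)&(P[:,2]<.146)]; print(q.mean(0),(q.max(0)+q.min(0))/2)
for lo,hi,r0,r1 in((.1305,.1365,.0165,.022),(.121,.128,.0145,.021)):
    q=P[(P[:,2]>lo)&(P[:,2]<hi)][:,:2]-c; r=np.hypot(*q.T); q=q[(r>r0)&(r<r1)]
    a=np.degrees(np.arctan2(q[:,1],q[:,0]))%60; print(len(q),np.histogram(a,bins=np.arange(0,61,3))[0])
E
```

```text
t 11.00 jaw -97.27 F [-0.45 -0.49  0.17] M [ 0.004  0.023 -0.009] tau6 0.1490 qv6 -0.08 pos [0.5691 0.0316 0.2044] open 0.0872
[0.56950704 0.03226618 0.1419173 ] [0.56856686 0.03219936 0.14138555]
550 [ 0  1 40 48 51 49 49 47 49 51 48 49 46 22  0  0  0  0  0  0]
476 [26 32 34 21 10  7  7  7  6  7  8  8 35 29 35 29 40 53 43 39]
```

View pics/w2o.png

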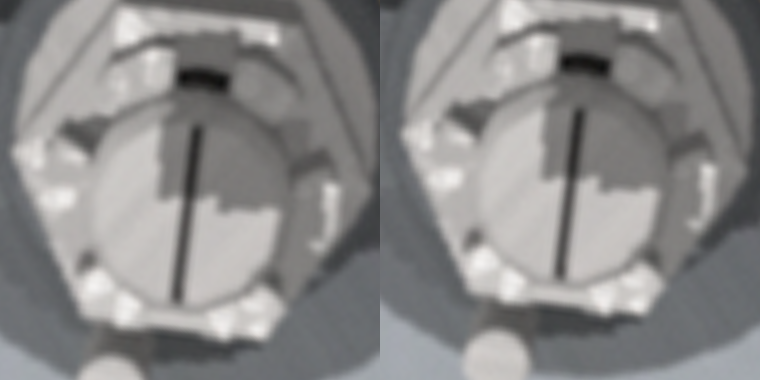

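The slot and the dark hole mouth line up with the saw mark (slot −6.8° by depth, hole −6.8°). Now to the pin.

```bash
python3 - <<'E'
from h import *
f=np.load('pics/top0.npz'); T,K=f['T'],f['K']
e=atz(394.4,277,.033,T,K); t=atz(402,255.5,.033,T,K); print(e,t,np.degrees(np.arctan2(*(t-e)[[1,0]])))
m=(e+t)/2; go([m[0],m[1],.17],-108)
E
```

```text
[ 0.49751023 -0.25875724  0.033     ] [ 0.55266341 -0.27981935  0.033     ] -20.90105056534193
jaw yaw -97.3 shift cm [ 3.42 -0.56 30.41] spin rad 0.188
```

Request:
move_arm --commands '[[[0.4, -0.08, 4.3, 0], [0.5, -0.08, 4.3, 0], [0.5, -0.08, 4.3, 0], [0.5, -0.08, 4.3, 0], [0.5, -0.08, 4.4, 0], [0.5, -0.08, 4.4, 0], [0.5, -0.08, 4.4, 0.05], [0, 0, 0, 0.14]]]'

```text
clock: 11.85
tool_pos: [0.524, -0.2734, 0.1689]
orientation: [-67.1, 89.9, -175.6]
force: [-0.3, 1.2, -1.0]
opening: 0.0868
```

Request:
move_arm --commands '[[[0, 0, 0, 0], [0, 0, 0, 0]]]'

```text
clock: 12.05
tool_pos: [0.5256, -0.2692, 0.17]
orientation: [89.2, 90.0, -18.7]
force: [-0.0, 1.0, 0.3]
opening: 0.0874
```

```bash
python3 m.py; python3 - <<'E'
from h import *
im,d,T,K=shot('wrist','w3'); cv2.imwrite('pics/w3c.png',cv2.resize(im[130:310,200:440,::-1],None,fx=3.3,fy=3.3,interpolation=2))
E
```

```text
t 12.05 jaw -107.87 F [-0.04  1.04  0.25] M [ 0.023 -0.052  0.018] tau6 -0.3221 qv6 0.51 pos [ 0.5256 -0.2692  0.17  ] open 0.0874
```

View pics/w3c.png

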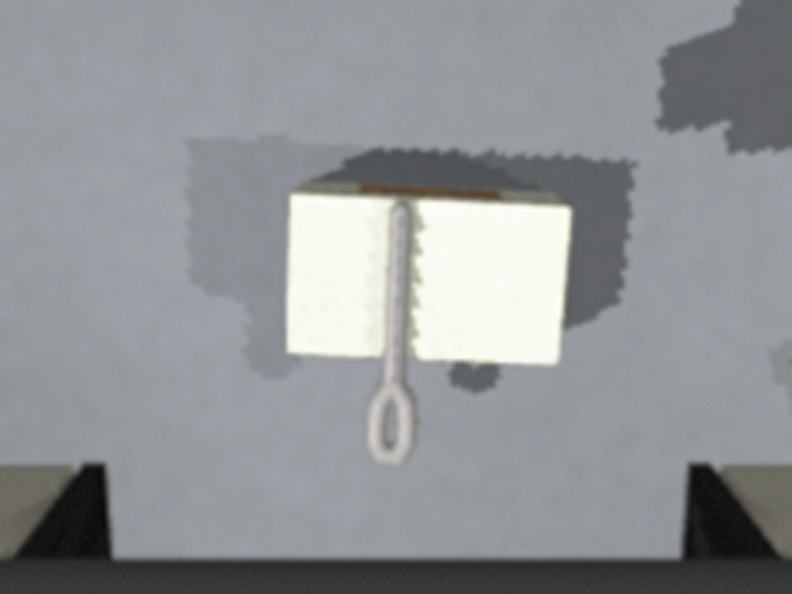

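The close view shows the pin's tip at crop (401,203), shoulder near (396,385), eye end (389,463), nearly along the tool's y axis.

```bash
python3 - <<'E'
from h import *
f=np.load('pics/w3.npz'); d,T,K=f['d'],f['T'],f['K']
w=lambda u,v,z=.033: atz(200+(u+.5)/3.3-.5,130+(v+.5)/3.3-.5,z,T,K)
tip,sh,end,mid=w(401,203),w(396,385),w(389,463),w(398,300)
print(np.round([tip,sh,end],4),'len',np.linalg.norm(tip-end),np.linalg.norm(tip-sh))
dr=end-tip; yaw=np.degrees(np.arctan2(-dr[1],-dr[0])); dr/=np.linalg.norm(dr); print('yaw',yaw,'yaw shank',np.degrees(np.arctan2(*(tip-sh)[[1,0]])))
# depth heights along shank and eye rim
for u,v in((400,230),(397,300),(396,350),(374,425),(408,425)): print(unproj(200+(u+.5)/3.3-.5,130+(v+.5)/3.3-.5,float(d[round(130+v/3.3),round(200+u/3.3)]),T,K).round(4))
g=end-dr*.007; print('grip',g); go([g[0],g[1],.0155],yaw-90)
E
```

```text
[[ 0.554  -0.2788  0.033 ]
 [ 0.5067 -0.2622  0.033 ]
 [ 0.4855 -0.2533  0.033 ]] len 0.07303378590113824 0.05012140508294189
yaw -20.44008982159507 yaw shank -19.371966853668436
[ 0.5477 -0.2765  0.0359]
[ 0.5304 -0.2701  0.0377]
[ 0.5171 -0.2656  0.0366]
[ 0.4985 -0.2532  0.0362]
[ 0.4953 -0.262   0.0352]
grip [ 0.49208342 -0.25576444  0.033     ]
jaw yaw -107.8 shift cm [15.46 -3.62 -0.21] spin rad 0.046
```

Request:
move_arm --commands '[[[1, -1.81, -0.1, 0], [1, -1.81, -0.11, 0], [2, 0, 0, 0.038], [3, 0, 0, 0], [2.5, 0, 0, 0], [0, 0, 0, 0], [0, 0, 0, 0]]]'

```text
clock: 12.8
tool_pos: [0.4923, -0.2555, 0.0754]
orientation: [-30.5, 90.0, -140.5]
force: [-0.1, -0.1, 1.1]
opening: 0.0873
```

```bash
python3 - <<'E'
from h import *
go([.4921,-.2558,.0148],-110)
E
```

```text
jaw yaw -110.0 shift cm [ 6.06 -0.01  0.03] spin rad -0.001
```

Request:
move_arm --commands '[[[2, 0, 0, 0], [2, 0, 0.03, 0], [1.3, 0, 0, 0], [0.7, 0, 0, 0], [0, 0, 0, 0], [0, 0, 0, 0]]]'

```text
clock: 13.4
tool_pos: [0.4924, -0.2565, 0.0156]
orientation: [89.7, 89.9, -20.5]
force: [0.4, -0.3, -0.8]
opening: 0.087
```

Request:
move_arm --commands '[[[0, 0, 0, 0], [0, 0, 0, 0], [0, 0, 0, 0], [0, 0, 0, 0], [0, 0, 0, 0], [0, 0, 0, 0], [0, 0, 0, 0], [0, 0, 0, 0]]]' --jaw 1.0

```text
clock: 14.2
tool_pos: [0.4917, -0.2564, 0.0148]
orientation: [-63.6, 90.0, -173.8]
force: [-0.9, -0.6, -0.2]
opening: 0.0289
```

```bash
python3 m.py
```

```text
t 14.20 jaw -110.22 F [-0.89 -0.6  -0.24] M [-0.026  0.022  0.006] tau6 -0.0000 qv6 0.05 pos [ 0.4917 -0.2564  0.0148] open 0.0289
```

Still closing (28.9 mm); a few more rows.

Request:
move_arm --commands '[[[0, 0, 0, 0], [0, 0, 0, 0], [0, 0, 0, 0], [0, 0, 0, 0], [0, 0, 0, 0], [0, 0, 0, 0]]]'

```text
clock: 14.8
tool_pos: [0.4917, -0.2564, 0.0148]
orientation: [86.9, 90.0, -23.3]
force: [0.3, 0.3, 1.0]
opening: 0.0136
```

```bash
python3 m.py
```

```text
t 14.80 jaw -110.21 F [0.27 0.34 0.97] M [0.005 0.044 0.023] tau6 -0.0004 qv6 0.01 pos [ 0.4917 -0.2564  0.0148] open 0.0136
```

Request:
move_arm --commands '[[[-0.5, 0, 0, 0], [-1.5, 0, 0, 0], [-3, 0, 0, 0], [-4, 0, 0, 0], [-4, 0, 0, 0], [-4, 0, 0, 0], [-1.5, 0, 0, 0], [0, 0, 0, 0]]]'

```text
clock: 15.6
tool_pos: [0.4931, -0.2568, 0.2034]
orientation: [97.6, 89.7, -12.6]
force: [0.1, -0.3, -0.7]
opening: 0.0131
```

```bash
python3 - <<'E'
from h import *
go([.4634,.0442,.20],-96.8)
E
```

```text
jaw yaw -110.2 shift cm [  0.28 -13.19 -27.22] spin rad -0.234
```

Request:
move_arm --commands '[[[0, -1, -2, 0], [0, -1.75, -3.6, 0], [0, -1.9, -3.9, 0], [0, -1.9, -3.9, 0], [0, -1.9, -3.9, 0], [0, -1.9, -3.9, 0], [0, -1.85, -3.9, 0], [0, -1, -2.1, 0]]]'

```text
clock: 16.4
tool_pos: [0.4608, 0.0467, 0.1991]
orientation: [-69.0, 89.9, -179.2]
force: [0.5, 0.4, 0.3]
opening: 0.0137
```

Request:
move_arm --commands '[[[0, 0, 0, -0.08], [0, 0, 0, -0.08], [0, 0, 0, -0.074], [0, 0, 0, 0], [0, 0, 0, 0], [0, 0, 0, 0]]]'

```text
clock: 17.0
tool_pos: [0.4616, 0.0443, 0.1995]
orientation: [-67.2, 90.0, -164.1]
force: [-0.4, -0.7, -1.0]
opening: 0.0136
```

```bash
python3 m.py; python3 - <<'E'
from h import *
go([.4634,.0442,.109],-96.8)
im,d,T,K=shot('wrist','w4'); cv2.imwrite('pics/w4c.png',cv2.resize(im[20:320,180:460,::-1],None,fx=2,fy=2,interpolation=2))
E
```

```text
t 17.00 jaw -96.92 F [-0.45 -0.68 -1.04] M [-0.039  0.031 -0.049] tau6 -0.0115 qv6 0.37 pos [0.4616 0.0443 0.1995] open 0.0136
jaw yaw -96.9 shift cm [ 9.05  0.18 -0.01] spin rad -0.002
```

View pics/w4c.png

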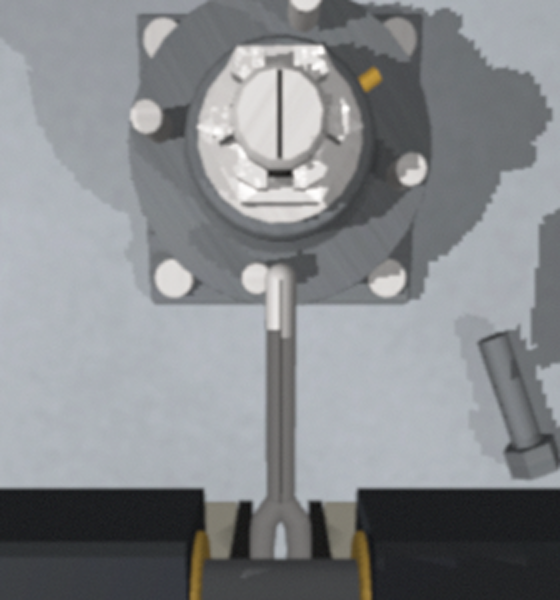

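The pin is straight in the grip; its tip at crop (281,268) points at the hole mouth (279,172), in line with the saw mark. Now numbers in the tool frame.

```bash
python3 - <<'E'
from h import *
f=np.load('pics/w4.npz'); im,d,T,K=f['im'],f['d'],f['T'],f['K']; TT=tool_T(); Ti=np.linalg.inv(TT)
tt=lambda P:(np.asarray(P)-TT[:3,3])@TT[:3,:3]*1000
rows=[]
for v in range(158,262,3):
    cols=np.arange(300,341); z=d[v,cols].astype(float); P=unproj(cols,np.full_like(cols,v),z,T,K); q=tt(P)
    m=(z>0)&(q[:,0]<-10)   # pin stands near tool x=-19..; background far below
    if m.sum()>3:
        rows.append((v,q[m,0].min(),np.median(q[m,1]),(q[m,2].min()+q[m,2].max())/2,np.ptp(q[m,2]),m.sum()))
A=np.array(rows); print(A[::3].round(2))
s=A[A[:,2]>18]; print('tool-z vs y',np.polyfit(s[:,2],s[:,3],1),'top tool-x vs y',np.polyfit(s[:,2],s[:,1],1),'tip y',A[:,2].max())
# saw mark + axle end face in tool frame
v,u=np.mgrid[40:130,260:380]; P=unproj(u.ravel(),v.ravel(),d[40:130,260:380].ravel().astype(float),T,K)
q=P[(P[:,2]>.138)&(P[:,2]<.146)]; print('axle end world',q.mean(0),(q.max(0)+q.min(0))/2)
g=im.mean(2); L=[]
for v in range(57,96):
    us=np.arange(314,326); w=np.maximum(0,g[v,us].max()-40-g[v,us]); L.append(tt(atz(us@w/w.sum(),v,.142,T,K)))
L=np.array(L); p=np.polyfit(L[:,1],L[:,2],1); print('saw line tool z vs y',p,'at y',L[:,1].min(),L[:,1].max(),'res',(L[:,2]-np.polyval(p,L[:,1])).std())
E
```

```text
[[158.   -22.69  64.51  -0.54   5.56  15.  ]
 [167.   -22.13  61.03  -0.55   5.61  15.  ]
 [176.   -22.52  57.49  -0.56   5.65  15.  ]
 [185.   -22.    53.93  -0.56   5.72  15.  ]
 [194.   -21.99  50.24  -0.55   5.74  15.  ]
 [203.   -22.33  46.55  -0.56   5.77  15.  ]
 [212.   -21.84  42.84  -0.56   5.79  15.  ]
 [221.   -22.01  39.14  -0.78   5.43  14.  ]
 [230.   -22.01  35.22  -0.76   5.49  14.  ]
 [239.   -22.18  31.22  -0.79   5.52  14.  ]
 [248.   -22.39  27.47  -0.77   5.54  14.  ]
 [257.   -22.13  23.35  -0.77   5.6   14.  ]]
tool-z vs y [ 0.00741532 -0.96713377] top tool-x vs y [ 4.48017060e-03 -2.23573994e+01] tip y 64.50715719526154
axle end world [0.56802395 0.03242527 0.14199957] [0.56822861 0.03233364 0.14148118]
saw line tool z vs y [ 5.61938684e-04 -9.99457056e-01] at y 97.6828127889829 118.07914867863951 res 0.01591511706775642
```

Request:
move_arm --commands '[[[2, 0, -0.03, 0], [3, 0, 0, 0], [2.5, 0, 0, 0], [1.03, 0, 0, 0], [0.5, 0, 0, 0], [0, 0, 0, 0], [0, 0, 0, 0]]]'

```text
clock: 17.75
tool_pos: [0.4626, 0.045, 0.1105]
orientation: [115.5, 89.9, 18.7]
force: [-0.4, -0.6, -0.5]
opening: 0.0135
```

Request:
move_arm --commands '[[[0, 0.4, 0, 0], [0, 0.6, 0, 0], [0, 0.5, 0, 0], [0, 0, 0, 0], [0, 0, 0, 0], [0, 0, 0, 0]]]'

```text
clock: 18.35
tool_pos: [0.4766, 0.0429, 0.1094]
orientation: [-63.5, 90.0, -160.3]
force: [-0.6, -0.1, -0.8]
opening: 0.0131
```

```bash
python3 m.py; python3 - <<'E'
from h import *
TT=tool_T(); im,d,T,K=shot('wrist','w5'); cv2.imwrite('pics/w5c.png',cv2.resize(im[20:320,180:460,::-1],None,fx=2,fy=2,interpolation=2))
print('world pitch of tool x',TT[:3,0]); go([.5685,.032,.109])
tt=lambda P:(np.asarray(P)-TT[:3,3])@TT[:3,:3]*1000
v,u=np.mgrid[60:290,240:400]; P=unproj(u.ravel(),v.ravel(),d[60:290,240:400].ravel().astype(float),T,K); q=tt(P)
e=q[(P[:,2]>.139)&(P[:,2]<.146)&(q[:,1]>75)]; print('axle end tool',e.mean(0),(e.max(0)+e.min(0))/2)
m=(abs(q[:,2]+.8)<5)&(q[:,0]<-15)&(q[:,0]>-26)&(q[:,1]<72)
for y in range(20,72,5):
    s=q[m&(abs(q[:,1]-y)<1.5)]
    if len(s): print(y,s[:,0].min().round(2),((s[:,2].min()+s[:,2].max())/2).round(2),len(s))
E
```

```text
t 18.35 jaw -96.82 F [-0.63 -0.05 -0.76] M [-0.045  0.052 -0.022] tau6 0.0013 qv6 -0.08 pos [0.4766 0.0429 0.1094] open 0.0131
world pitch of tool x [-3.08103071e-04 -1.10305768e-04 -9.99999946e-01]
jaw yaw -96.8 shift cm [ 0.04  9.26 -0.01] spin rad 0.000
axle end tool [-32.61469188  88.88144842  -0.37177293] [-32.39484829  87.91173068  -0.4172207 ]
20 -22.69 -0.79 94
25 -22.63 -0.8 96
30 -22.68 -0.79 94
35 -23.05 -0.79 95
40 -22.7 -0.58 102
45 -23.21 -0.58 106
50 -23.07 -0.57 112
55 -22.77 -0.58 115
60 -22.79 -0.58 116
65 -23.31 -0.58 106
70 -15.26 -5.46 1
```

View pics/w5c.png

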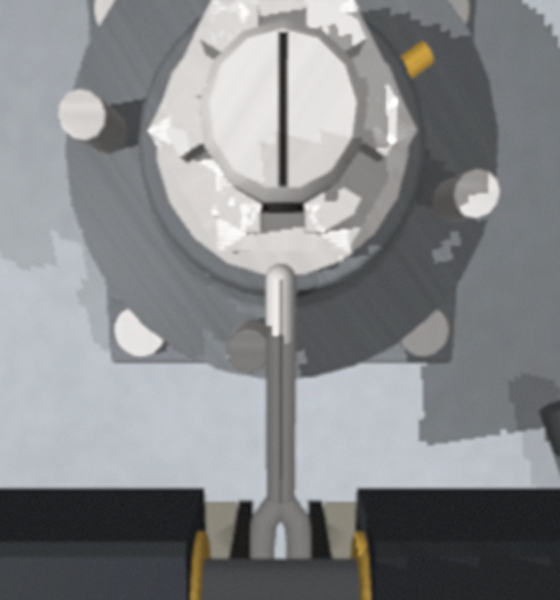

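```bash
python3 - <<'E'
from h import *
for n in('w4','w5'):
    f=np.load(f'pics/{n}.npz'); d,T,K=f['d'],f['T'],f['K']; r0=(40,130) if n=='w4' else (25,115)
    r=range(160,260,4); px=np.array([unproj(u,v,float(d[v,u]),T,K) for v in r for u in(319,320,321)])
    e=np.array([unproj(u,v,float(d[v,u]),T,K) for v in range(r0[0]+20,r0[1]-25,2) for u in list(range(300,316))+list(range(326,340))])
    e=e[abs(e[:,2]-.142)<.004]
    print(n,'pin top z median',np.median(px[:,2]),'tipward',np.median(px[:20,2]),'eyeward',np.median(px[-20:,2]),'axle end z',np.median(e[:,2]),len(e))
E
```

```text
w4 pin top z median 0.22108560463150106 tipward 0.22106354051901445 eyeward 0.22105378768684272 axle end z 0.14221428974729214 607
w5 pin top z median 0.13086507631696503 tipward 0.13064117739402606 eyeward 0.1309831681605398 axle end z 0.14227326681462343 688
```

Pin needs +0.4 mm sideways and 0.5 mm up; then I feed it in gently.

Request:
move_arm --commands '[[[-0.05, 0, 0.04, 0], [0, 0, 0, 0], [0, 0.2, 0, 0], [0, 0.2, 0, 0], [0, 0.2, 0, 0], [0, 0, 0, 0], [0, 0, 0, 0]]]'

```text
clock: 19.1
tool_pos: [0.4827, 0.0419, 0.1099]
orientation: [-62.4, 90.0, -159.2]
force: [-0.1, -0.6, -0.4]
opening: 0.013
```

```bash
python3 m.py
```

```text
t 19.10 jaw -96.81 F [-0.08 -0.59 -0.4 ] M [-0.023  0.022  0.001] tau6 0.0072 qv6 -0.02 pos [0.4827 0.0419 0.1099] open 0.0130
```

Request:
move_arm --commands '[[[0, 0.15, 0, 0], [0, 0.15, 0, 0], [0, 0.15, 0, 0], [0, 0.15, 0, 0], [0, 0, 0, 0]]]'

```text
clock: 19.6
tool_pos: [0.4889, 0.0412, 0.11]
orientation: [75.9, 90.0, -20.9]
force: [-0.5, 0.6, -0.8]
opening: 0.0133
```

```bash
python3 m.py; python3 - <<'E'
from h import *
im,d,T,K=shot('wrist','w6'); cv2.imwrite('pics/w6c.png',cv2.resize(im[20:320,180:460,::-1],None,fx=2,fy=2,interpolation=2))
E
```

```text
t 19.60 jaw -96.81 F [-0.5   0.55 -0.84] M [-0.01   0.025 -0.001] tau6 0.0276 qv6 -0.19 pos [0.4889 0.0412 0.11  ] open 0.0133
```

View pics/w6c.png

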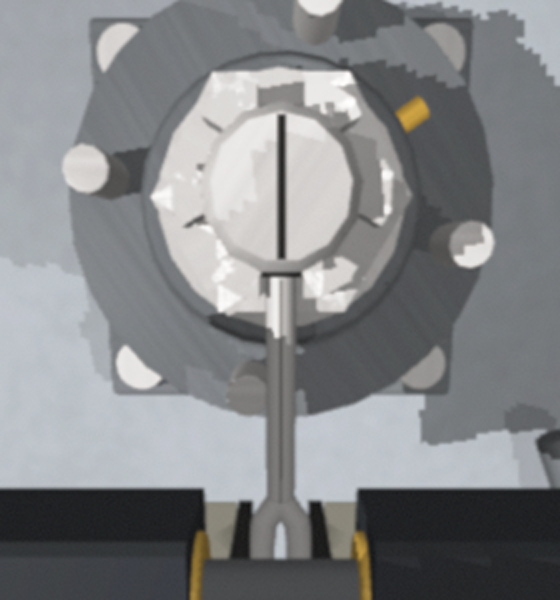

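The tip is in the slot, centred (pin 268–293, slot 262–301), with no force. Continuing.

Request:
move_arm --commands '[[[0, 0.15, 0, 0], [0, 0.15, 0, 0], [0, 0.15, 0, 0], [0, 0.15, 0, 0]]]'

```text
clock: 20.05
tool_pos: [0.4948, 0.0405, 0.1101]
orientation: [107.2, 90.0, 10.4]
force: [-0.6, 0.4, -0.5]
opening: 0.0133
```

Request:
move_arm --commands '[[[0, 0.15, 0, 0], [0, 0.15, 0, 0], [0, 0.15, 0, 0], [0, 0.15, 0, 0]]]'

```text
clock: 20.45
tool_pos: [0.5007, 0.0397, 0.11]
orientation: [-53.0, 90.0, -149.8]
force: [-0.7, -0.3, -0.1]
opening: 0.0134
```

```bash
python3 m.py
```

```text
t 20.45 jaw -96.81 F [-0.72 -0.29 -0.13] M [ 0.019 -0.005 -0.006] tau6 -0.0296 qv6 1.02 pos [0.5007 0.0397 0.11  ] open 0.0134
```

Request:
move_arm --commands '[[[0, 0.15, 0, 0], [0, 0.15, 0, 0], [0, 0.15, 0, 0], [0, 0.15, 0, 0], [0, 0.15, 0, 0]]]'

```text
clock: 20.95
tool_pos: [0.5081, 0.0388, 0.1101]
orientation: [-19.0, 90.0, -115.8]
force: [-0.0, -0.1, -0.0]
opening: 0.0133
```

Request:
move_arm --commands '[[[0, 0.15, 0, 0], [0, 0.15, 0, 0], [0, 0.15, 0, 0], [0, 0.15, 0, 0], [0, 0.15, 0, 0]]]'

```text
clock: 21.45
tool_pos: [0.5156, 0.0379, 0.11]
orientation: [-38.5, 90.0, -135.3]
force: [-0.5, -0.1, -0.2]
opening: 0.0135
```

Request:
move_arm --commands '[[[0, 0.15, 0, 0], [0, 0.15, 0, 0], [0, 0.15, 0, 0], [0, 0.15, 0, 0], [0, 0.15, 0, 0], [0, 0, 0, 0]]]'

```text
clock: 22.05
tool_pos: [0.5231, 0.0371, 0.11]
orientation: [76.2, 90.0, -20.6]
force: [0.0, 0.1, -0.2]
opening: 0.0136
```

```bash
python3 m.py
```

```text
t 22.05 jaw -96.81 F [ 0.03  0.08 -0.15] M [-0.046  0.026  0.018] tau6 0.0239 qv6 -0.17 pos [0.5231 0.0371 0.11  ] open 0.0136
```

Request:
move_arm --commands '[[[0, 0.15, 0, 0], [0, 0.15, 0, 0], [0, 0.15, 0, 0], [0, 0.15, 0, 0], [0, 0.1, 0, 0], [0, 0.05, 0, 0]]]'

```text
clock: 22.65
tool_pos: [0.5304, 0.0361, 0.11]
orientation: [-27.4, 90.0, -124.2]
force: [-0.1, 0.4, -0.4]
opening: 0.0134
```

Request:
move_arm --commands '[[[0, 0.05, 0, 0], [0, 0.05, 0, 0]]]'

```text
clock: 22.85
tool_pos: [0.5313, 0.036, 0.11]
orientation: [-53.9, 90.0, -150.7]
force: [-0.2, -0.5, -0.6]
opening: 0.0134
```

Request:
move_arm --commands '[[[0, 0.05, 0, 0], [0, 0, 0, 0]]]'

```text
clock: 23.05
tool_pos: [0.5319, 0.036, 0.11]
orientation: [6.8, 90.0, -90.0]
force: [0.1, 0.3, 0.4]
opening: 0.0134
```

```bash
python3 m.py; python3 - <<'E'
from h import *
im,d,T,K=shot('wrist','w7'); cv2.imwrite('pics/w7c.png',cv2.resize(im[130:320,220:420,::-1],None,fx=3,fy=3,interpolation=2))
E
```

```text
t 23.05 jaw -96.81 F [0.14 0.28 0.39] M [-0.043  0.011  0.012] tau6 0.0076 qv6 -0.09 pos [0.5319 0.036  0.11  ] open 0.0134
```

View pics/w7c.png

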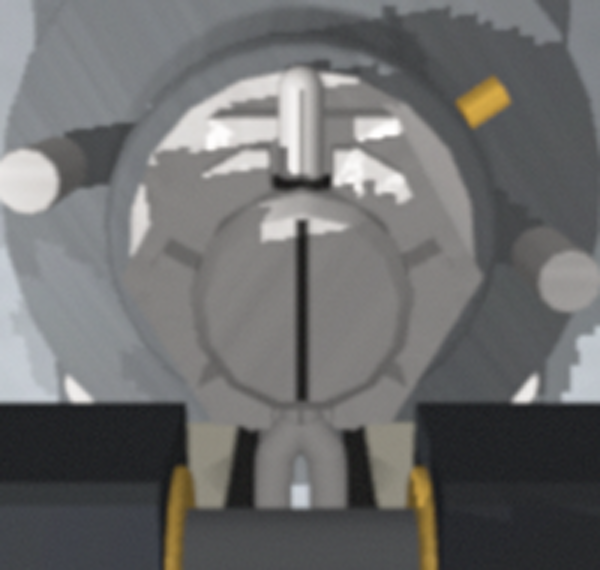

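The tip shows on the far side at crop (300,75) and the eye's shoulder is nearly at the crown. Half-millimetre steps until contact.

Request:
move_arm --commands '[[[0, 0.05, 0, 0], [0, 0, 0, 0]]]'

```text
clock: 23.3
tool_pos: [0.5324, 0.036, 0.1101]
orientation: [75.0, 90.0, -21.8]
force: [0.3, 0.6, 0.2]
opening: 0.0132
```

Request:
move_arm --commands '[[[0, 0.04, 0, 0], [0, 0, 0, 0]]]'

```text
clock: 23.5
tool_pos: [0.5328, 0.0359, 0.11]
orientation: [60.2, 90.0, -36.6]
force: [0.5, 0.2, -0.1]
opening: 0.0131
```

Request:
move_arm --commands '[[[0, 0.03, 0, 0], [0, 0, 0, 0]]]'

```text
clock: 23.7
tool_pos: [0.533, 0.0358, 0.11]
orientation: [12.1, 90.0, -84.7]
force: [0.4, 0.2, -0.8]
opening: 0.0131
```

Request:
move_arm --commands '[[[0, 0.04, 0, 0], [0, 0, 0, 0]]]'

```text
clock: 23.9
tool_pos: [0.5335, 0.0358, 0.1101]
orientation: [82.1, 90.0, -14.7]
force: [0.0, -0.6, -0.6]
opening: 0.0133
```

Request:
move_arm --commands '[[[0, 0.03, 0, 0], [0, 0, 0, 0]]]'

```text
clock: 24.1
tool_pos: [0.5337, 0.0358, 0.11]
orientation: [-51.2, 90.0, -148.0]
force: [-0.6, 0.5, -1.4]
opening: 0.0134
```

Request:
move_arm --commands '[[[0, 0.03, 0, 0], [0, 0, 0, 0]]]'

```text
clock: 24.3
tool_pos: [0.534, 0.0357, 0.11]
orientation: [-90.9, 90.0, 172.3]
force: [-0.1, -0.7, -0.3]
opening: 0.0133
```

Request:
move_arm --commands '[[[0, 0.03, 0, 0], [0, 0, 0, 0]]]'

```text
clock: 24.5
tool_pos: [0.5341, 0.0357, 0.11]
orientation: [-77.6, 90.0, -174.4]
force: [-0.4, 0.3, 1.2]
opening: 0.0135
```

Request:
move_arm --commands '[[[0, 0.03, 0, 0], [0, 0, 0, 0]]]'

```text
clock: 24.7
tool_pos: [0.5341, 0.0356, 0.1099]
orientation: [-78.1, 89.9, -174.9]
force: [-3.7, 1.7, 0.3]
opening: 0.0132
```

Request:
move_arm --commands '[[[0, 0.03, 0, 0], [0, 0, 0, 0]]]'

```text
clock: 24.9
tool_pos: [0.5342, 0.0356, 0.1098]
orientation: [-77.7, 89.9, -174.5]
force: [-5.2, 0.9, 1.8]
opening: 0.0132
```

```bash
python3 m.py; python3 - <<'E'
from h import *
TT=tool_T(); im,d,T,K=shot('wrist','w8'); tt=lambda P:(np.asarray(P)-TT[:3,3])@TT[:3,:3]*1000
# protruding tip: along centre column on the far side, compare height with slot
for v in range(135,200,3): print(v,tt(unproj(320,v,float(d[v,320]),T,K)).round(1),end=' ')
v,u=np.mgrid[190:265,270:370]; P=unproj(u.ravel(),v.ravel(),d[190:265,270:370].ravel().astype(float),T,K); q=tt(P[(P[:,2]>.139)&(P[:,2]<.146)])
print('axle end',q.mean(0),(q.max(0)+q.min(0))/2)
E
```

```text
t 24.90 jaw -96.81 F [-5.23  0.91  1.76] M [0.604 1.73  0.05 ] tau6 -0.0202 qv6 -0.01 pos [0.5342 0.0356 0.1098] open 0.0132
135 [47.6 74.8 -0.6] 138 [46.1 73.1 -0.6] 141 [43.7 71.4 -0.6] 144 [41.7 69.8 -0.6] 147 [18.2 68.4 -0.6] 150 [15.6 66.9 -0.6] 153 [-21.2  66.5  -0.6] 156 [-22.2  65.4  -0.6] 159 [-21.4  64.2  -0.6] 162 [-20.9  63.   -0.6] 165 [-22.3  61.9  -0.6] 168 [-22.1  60.7  -0.6] 171 [-21.4  59.5  -0.6] 174 [-21.5  58.4  -0.6] 177 [-22.   57.2  -0.6] 180 [-21.4  56.   -0.6] 183 [-22.2  54.9  -0.6] 186 [-21.3  53.6  -0.6] 189 [-22.2  52.5  -0.6] 192 [-20.5  51.1  -0.6] 195 [-22.   50.1  -0.6] 198 [-23.4  49.1  -0.6] axle end [-32.16258522  36.09864574  -0.77491629] [-31.95228825  36.18381516  -0.80349969]
```

Contact felt (−5 N, motion stopped), and by camera pin_mid is at tool y≈35.7 against axle axis ≈36: home. Relieve, release and rise.

Request:
move_arm --commands '[[[0, -0.04, 0, 0], [0, 0, 0, 0]]]'

```text
clock: 25.15
tool_pos: [0.5342, 0.0356, 0.1099]
orientation: [-71.4, 90.0, -168.2]
force: [-4.4, 0.7, 1.0]
opening: 0.0135
```

Request:
move_arm --commands '[[[0, 0, 0, 0], [0, 0, 0, 0], [0, 0, 0, 0], [0, 0, 0, 0], [0, 0, 0, 0], [0, 0, 0, 0], [0, 0, 0, 0]]]' --jaw 5.5

```text
clock: 25.85
tool_pos: [0.5346, 0.0357, 0.1101]
orientation: [116.2, 90.0, 19.4]
force: [-0.3, -0.2, 0.3]
opening: 0.0546
```

```bash
python3 m.py
```

```text
t 25.85 jaw -96.81 F [-0.29 -0.17  0.3 ] M [0.068 0.005 0.037] tau6 -0.0000 qv6 0.02 pos [0.5346 0.0357 0.1101] open 0.0546
```

Request:
move_arm --commands '[[[-0.5, 0, 0, 0], [-1, 0, 0, 0], [-2, 0, 0, 0], [-3, 0, 0, 0], [-3, -2, 0, 0], [-1, -2, 0, 0], [0, 0, 0, 0], [0, 0, 0, 0]]]'

```text
clock: 26.65
tool_pos: [0.495, 0.0406, 0.2162]
orientation: [123.4, 89.9, 26.7]
force: [-0.1, -0.2, -0.0]
opening: 0.0551
```

```bash
python3 m.py; python3 - <<'E'
from h import *
im,d,T,K=shot('wrist','w9'); TT=tool_T()
P0=np.array([.5687,.032,.13]); u,v=proj(P0,T,K); print(u,v)
u,v=int(u),int(v); a=cv2.resize(im[max(0,v-75):v+75,u-75:u+75,::-1],(500,500),interpolation=2)
s,ds,Ts,Ks=shot('scene','s9'); u,v=map(int,proj(P0,Ts,Ks)); b=cv2.resize(s[v-35:v+35,u-35:u+35,::-1],(500,500),interpolation=2)
cv2.imwrite('pics/fin.png',cv2.resize(np.hstack([a,b]),(800,400)))
im,_,_,_=shot('top','t9')
d0=cv2.absdiff(np.load('pics/top0.npz')['im'],im).max(2); print('diff at bystanders',{n:int(d0[v-10:v+10,u-10:u+10].mean()) for n,u,v in[('a',325,200),('b',325,300),('tin',177,202),('sp',170,285),('pad',365,204),('hinge',452,297),('brg',293,188)]})
E
```

```text
t 26.65 jaw -96.77 F [-0.14 -0.22 -0.02] M [ 0.026 -0.015  0.022] tau6 -0.0473 qv6 0.04 pos [0.495  0.0406 0.2162] open 0.0551
320.8342109050782 137.43736719965383
diff at bystanders {'a': 18, 'b': 19, 'tin': 4, 'sp': 82, 'pad': 19, 'hinge': 26, 'brg': 17}
```

View pics/fin.png

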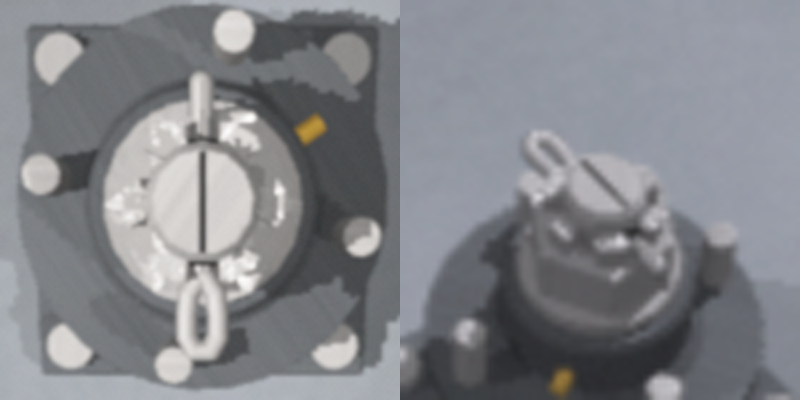

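```bash
python3 - <<'E'
from h import *
f=np.load('pics/w9.npz'); d,T,K=f['d'],f['T'],f['K']
v,u=np.mgrid[50:230,250:390]; P=unproj(u.ravel(),v.ravel(),d[50:230,250:390].ravel().astype(float),T,K)
e=P[(P[:,2]>.1395)&(P[:,2]<.146)]; c=(e.max(0)+e.min(0))/2; print('axle end',e.mean(0),c)
h=np.radians(-6.8); x=np.array([np.cos(h),np.sin(h)]); y=np.array([-x[1],x[0]]); q=P[:,:2]-[.5686,.032]; a,b=q@x*1000,q@y*1000
m=(P[:,2]>.1255)&(P[:,2]<.1345); t=m&(abs(b)<5)&(a>23); s=m&(abs(b)<8.5)&(a<-22)
print('tip x',a[t].max(),'y',b[t].mean(),'top z',np.median(P[t&(abs(b)<1.5)][:,2]),'eye x',a[s].min(),a[s].max(),'y',b[s].mean(),'z',np.median(P[s][:,2]))
g0,g1=np.load('pics/top0.npz')['d'],np.load('pics/t9.npz')['d']
for n,uu,vv in(('spanner',192,258),('spanner',148,307)): print(n,g0[vv,uu],g1[vv,uu],g1[vv-6:vv+6,uu-6:uu+6].min())
E
```

```text
axle end [0.56847338 0.03238463 0.14202585] [0.5684068  0.03222785 0.14197037]
tip x 31.564601397285355 y 0.6524413394321736 top z 0.1299880530830319 eye x -40.90124814797195 -22.032415532495822 y 0.5052358542636506 z 0.1296095739876854
spanner 1.2358592 0.64835846 0.62328255
spanner 1.222208 0.6015309 0.0
```

```bash
python3 -c "
from plant import close_job; print(close_job())"
```

```text
the job is handed in; nothing more can be done
None
```

The castle nut is set to the right slot and the split pin is home with its eye against the nut. The job was handed in at about 27 s.

- **Nut:** I turned it clockwise about 124° in a single grip, not taking the fresh grip the text suggests after 60 to 85°, since the last joint had the range. The moment stayed flat at about 0.06 N m through two loose alignments. It took up about 101° in and had climbed to about 0.36 N m near the end. I stopped at the next alignment, with the slots within about 0.3° of the hole by jaw angle and by depth.
- **Overshoot while checking:** at the second alignment I turned about 3° past it in small steps to confirm the nut was still loose there.
- **Pin:** it went in from the robot's side with forces under about 1.5 N, until the shoulder met the crown at about 5 N. I then let go and backed away.
- **Last checks:** the tip is 31.6 mm past the axle axis, where 31 mm is nominal, and the wrist and scene pictures show the pin through slot and hole with the eye at the crown.
- **What disagreed or was not confirmed:**
  - My first estimate of the axle's position from the top picture was about 6 mm off. The depth readings corrected it before the grip.
  - Comparing top pictures before and after, the spanner area could not be checked because the arm hid it. The other bystanders showed only modest differences, which I took to be shadows and did not look into. The arm never worked near any of them.

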